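# Sort the carver's bench into the market carrier and lock it

### The job

Pack the carver's market carrier: lay the two carving gouges from the bench inside the blue tool tray, flat below its rim, and stand the carved owl from the bench upright inside the pale wooden show box. Once all three are in and let go, slide the red grip of the carrier's transport lock all the way to its end stop. Set things down rather than dropping them, and leave the mallet, the wood block and the mug where they are.

Things in the scene. Friction and masses are not known exactly. Their poses are not given: they have to be found in the camera images.
- gouge_a: carving gouge lying on the bench, 170 mm long: square-edged pale wood handle 100 long, 22 wide, 20 high (x = -85 to +15), then a thin steel blade up to 18 wide (to x = +85). Loose, about 70 g. Origin: centre of its underside, halfway along; x runs along it to the blade, z up. The blade may point to or away from the robot. Sizes in mm.
- gouge_a_grip (a point): point in the middle of the handle's thickness, at x = -20, z = 10 of the gouge, a good place to grip it (22 wide there). Sizes in mm.
- gouge_a_butt (a point): butt end of the handle, x = -85, z = 10 of the gouge. Sizes in mm.
- gouge_a_tip (a point): tip of the blade, x = +85, z = 10 of the gouge. Sizes in mm.
- gouge_b: carving gouge lying on the bench, 170 mm long: square-edged orange handle 100 long, 22 wide, 20 high (x = -85 to +15), then a thin steel blade up to 18 wide (to x = +85). Loose, about 70 g. Origin: centre of its underside, halfway along; x runs along it to the blade, z up. The blade may point to or away from the robot. Sizes in mm.
- gouge_b_grip (a point): point in the middle of the handle's thickness, at x = -20, z = 10 of the gouge, a good place to grip it (22 wide there). Sizes in mm.
- gouge_b_butt (a point): butt end of the handle, x = -85, z = 10 of the gouge. Sizes in mm.
- gouge_b_tip (a point): tip of the blade, x = +85, z = 10 of the gouge. Sizes in mm.
- owl: carved brown wooden owl standing on the bench, round, 78 high, 42 wide at its foot, 46 wide (widest) from 12 to 42 above its foot, head 42 wide. Loose, about 90 g. Origin: centre of its foot; z up; it looks along its -x. Sizes in mm.
- tool_tray: BLUE open tray, the tool tray: 210 (x) by 150 (y) by 45 mm high outside, walls and floor 6 thick, fixed on the carrier, its underside 12 above the bench. Origin: centre of its underside; x along its long side, z up; inner floor at z = 6. The trays stand side by side, 152 between centres; which is on which side varies. Sizes in mm.
- show_box: pale WOODEN open box, the show box: 210 (x) by 150 (y) by 45 mm high outside, walls and floor 6 thick, fixed on the carrier, its underside 12 above the bench. Origin: centre of its underside; x along its long side, z up; inner floor at z = 6. The trays stand side by side, 152 between centres; which is on which side varies. Sizes in mm.
- carrier: fixed plywood base board, 276 (x) by 330 (y) by 12 thick, that carries both trays and the transport lock. Origin: centre of its underside; its -x edge, nearest the robot, carries the lock; the trays' centres lie at x = +12, y = +-76. Sizes in mm.
- lock (a joint): transport lock: a steel bar with an upright red grip that slides along the carrier's front edge (at carrier x = -122), in the carrier's +y direction (to the left seen from the robot). 0 = open, 0.090 m = fully locked, at its end stop; it stays where it is left; about 3 N moves it. Sizes in mm.
- lock_top (a point): centre of the top of the lock's red grip, 69 above the bench. The grip is a block 22 (carrier x) by 26 (carrier y) and 40 high (29 to 69 above the bench); 18 of free space between it and the trays, open to both sides along its travel. Sizes in mm.
- mallet: bystander: wooden carver's mallet lying on the bench, 200 long, head 90 by 60 by 60; origin at its underside near the middle, x from handle to head. Sizes in mm.
- blank: bystander: pale raw wood block 110 by 55 by 50 high; origin: centre of its underside. Sizes in mm.
- mug: bystander: blue ceramic mug, 76 wide, 85 high, handle at its +y; origin: centre of its underside. Sizes in mm.
Things that resemble listed ones, but are neither listed nor needed, are in the scene too. There is more than one size of the gouge_b; the one meant has the size given above.

How it is judged:
By the outcome, as a careful person would: the job done as asked, in the order asked, and still so for the second after the job is handed in, with the robot touching nothing.
It also fails if it takes over 70 s, if anything falls off the work surface, if the arm or the gripper's body presses on something with over 40 N, if the wrist force passes 120 N, or if a joint passes its speed limit or range.

### The arm

A 7-joint arm with a two-finger parallel gripper is mounted at the origin on the work surface. World frame = base frame: x ahead of the robot, y to its left, z up, the work surface at z = 0. Lengths are in m, angles in rad, forces in N, time in s.
With the tool pointing down it reaches from about 0.425 to 0.875 m from the base axis. Payload 4.7 kg.
Tool frame: the origin (TCP) lies midway between the tips of the shut fingers; the grasp point (between the pads) lies 19 mm behind it; z points along the fingers, y is the line along which they close (so a half turn about z gives the same grasp; the last joint's range is limited). The gripper opens to 87 mm and grips with 3 to 60 N. Pads are 19 mm wide; open, the fingers measure 117 mm over their backs; the gripper's body (75 mm by 190 mm) begins 51 mm behind the grasp point.
Start: joints at [1.286, 0.321, -0.07, 1.45, 0.023, 1.371, -0.057], TCP at [0.191, -0.621, 0.223] pointing down, gripper open.
Joint ranges: [-2.86, 2.86], [-0.3, 2.09], [-1.38, 1.24], [0.06, 2.45], [-1.56, 4.7], [0.09, 2.05], [-2.69, 2.69]. Speed limits (rad/s): [2.57, 2.57, 3.14, 3.14, 3.14, 3.14, 3.14].

### API

Orientations are given as a rotation vector (axis times angle).
In Python, from bench import ctrl gives the robot as it stands. The module is installed in compiled form; this text tells all that it offers.
- The arm moves only by the tool carry_out, never from a script. Its argument "steps" is a list of rows, each a list of 7 numbers: the turn, a rotation vector about the world's x, y, z in degrees, then the shift along the world's x, y, z in cm, then the opening, from 0 (shut) to 1 (fully open). A call has 1 to 12 rows; each row is the pose to reach, as a shift and turn from the pose commanded when the call began; what a row does not reach only later rows make up. A row lasts 1/10 s, in which the tool goes at most 50 mm and 8.59 degrees, less where a joint would pass 70% of its speed; a pose out of reach is approached as far as the arm can. A call with a gripper value outside its range is refused whole. The fingers move at their own pace and stop on an object; "squeeze" is the grip in N (left out, the last holds). Time passes only in rows, so rows that repeat a pose let the fingers close. It gives the time, the measured TCP pose, the force, the opening and the grip force at its end, in the units of the state.
- ctrl.get_state(): the state, without advancing time (a new reading comes with each control period).
- ctrl.get_image(name): name is "scene" or "top" or "wrist"; returns a dict with "pixels" (384x512x3 uint8, red, green, blue), "camera_matrix" (3x3 intrinsics, pixels), "cam_to_world" (4x4, takes a point from camera to world coordinates); the wrist camera has in their place "T_tool_cam" (4x4, takes a point from camera to tool coordinates, whose origin is the TCP and whose axes are the flange's). Camera axes: x right, y down, z forward; pixel columns grow to the right and rows downward; lengths in m; the calibration is good to about 2 mm. A picture is of the moment at which its call begins: read the wrist's pose just before it. There is no depth.
- ctrl.close_job(): hands the job in; it is judged then, once.
The state is a dict: "time": time; "joint_positions": joint angles; "qd": joint speeds; "joint_torque": joint torques, N m; "position": TCP position; "tool_rot": TCP orientation; "ft_force": force on the tool from outside, world axes, zero at the start; "torque": the same for the moment, N m; "grip_width": opening from 0.0 (shut) to 1.0 (fully open); "grip_force": force on a finger pad.
Only numpy, scipy, OpenCV 4.12 (cv2) and the standard library are available. Lean on these libraries where they do the work, as an engineer would, in place of code of your own. Each camera call takes 0.05 s, during which the arm holds its last target. There are 200 camera calls.

## Working session

There is one attempt and no reset: what is moved stays moved. The work goes in short steps, Python scripts to look and compute and a tool call to move; the robot and the scene stay as the last step left them, time stands still between calls to the robot, and variables do not carry over. Pictures are saved under pics/ and viewed, at most 10 in all, crops included, and the job is handed in when it is done.

Besides the shell and the picture viewer there is one more tool, called after "Call:" as a command line: name --pt "numbers of a row" for each row, then --argument value for the rest. carry_out: Moves the arm, as the interface text tells. Its arguments: {"type":"object","properties":{"steps":{"type":"array","items":{"type":"array","items":{"type":"number"}}},"squeeze":{"type":"number"}},"required":["steps"]}

```bash
mkdir -p pics; cat > h.py <<'E'
import numpy as np, cv2
from bench import ctrl
from scipy.spatial.transform import Rotation as R
def snap(name,fn,crop=None,scale=1):
    s=ctrl.get_state(); d=ctrl.get_image(name)
    T=d.get("cam_to_world")
    if T is None:
        W=np.eye(4); W[:3,:3]=R.from_rotvec(s["tool_rot"]).as_matrix(); W[:3,3]=s["position"]; T=W@d["T_tool_cam"]
    np.savez("pics/"+fn+".npz",K=d["camera_matrix"],T=T,p=d["pixels"])
    save(fn,fn,crop,scale)
def save(src,fn,crop=None,scale=1):
    p=np.load("pics/"+src+".npz")["p"][:,:,::-1]
    if crop: x0,y0,x1,y1=crop; p=p[y0:y1,x0:x1]
    cv2.imwrite("pics/"+fn+".png",cv2.resize(p,None,fx=scale,fy=scale,interpolation=cv2.INTER_CUBIC))
def px(src,u,v,z):
    d=np.load("pics/"+src+".npz"); r=d["T"][:3,:3]@np.linalg.solve(d["K"],[u,v,1.]); o=d["T"][:3,3]
    return o+r*(z-o[2])/r[2]
def proj(src,P):
    d=np.load("pics/"+src+".npz"); c=d["T"][:3,:3].T@(np.array(P)-d["T"][:3,3]); q=d["K"]@c; return q[:2]/q[2]
E
python3 - <<'E'
from h import *
snap("top","top1",None,1.5); snap("scene","sc1",None,1.5)
s=ctrl.get_state(); print(s["position"],s["tool_rot"],s["time"],s["grip_width"])
print(R.from_rotvec(s["tool_rot"]).as_matrix().round(3), np.load("pics/top1.npz")["T"].round(3))
E
```

```text
[ 0.19113453 -0.62075209  0.221537  ] [-3.10490897e+00 -4.67329706e-01  5.44603796e-04] 0.1 1.0007971151392534
[[ 0.956  0.294 -0.001]
 [ 0.294 -0.956  0.002]
 [-0.    -0.002 -1.   ]] [[ 0.019 -0.994  0.103  0.44 ]
 [-1.    -0.02  -0.005 -0.112]
 [ 0.007 -0.103 -0.995  1.318]
 [ 0.     0.     0.     1.   ]]
```

View pics/top1.png

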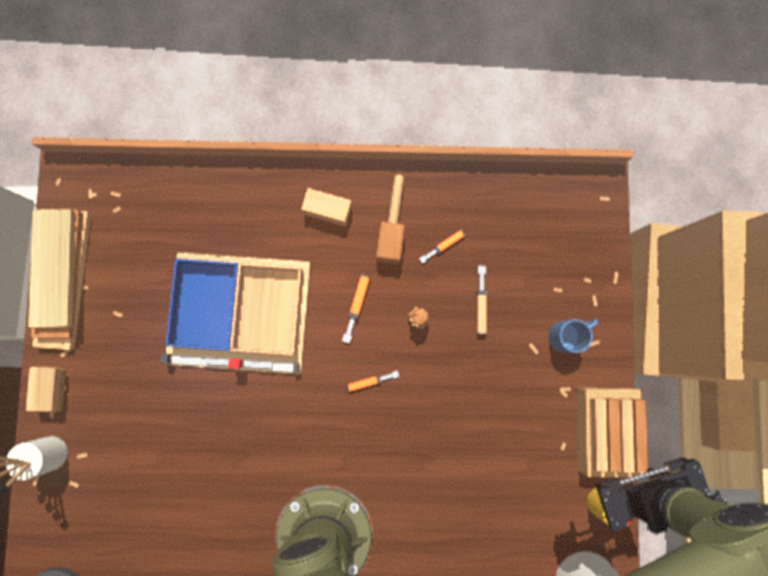

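View pics/sc1.png

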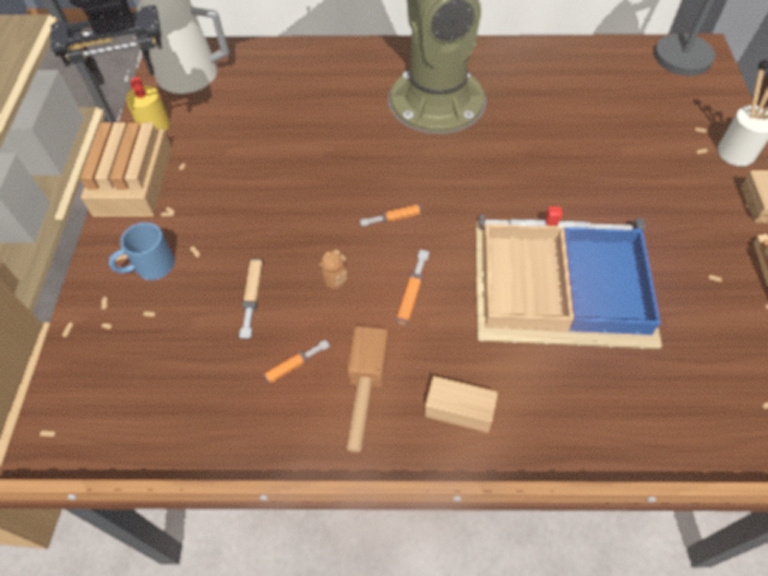

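The top view shows three orange gouges, at (355,310), (442,246) and (373,382) in the 1.5x picture. The first looks longest, so it is probably gouge_b. The pale gouge is at (482,300), the owl at (418,317), the blue tray on the left and the show box on the right. I'll confirm in an enlarged crop.

```bash
python3 - <<'E'
from h import *
save("top1","top1c",(95,105,355,285),3)
E
```

```text
(no output)
```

View pics/top1c.png

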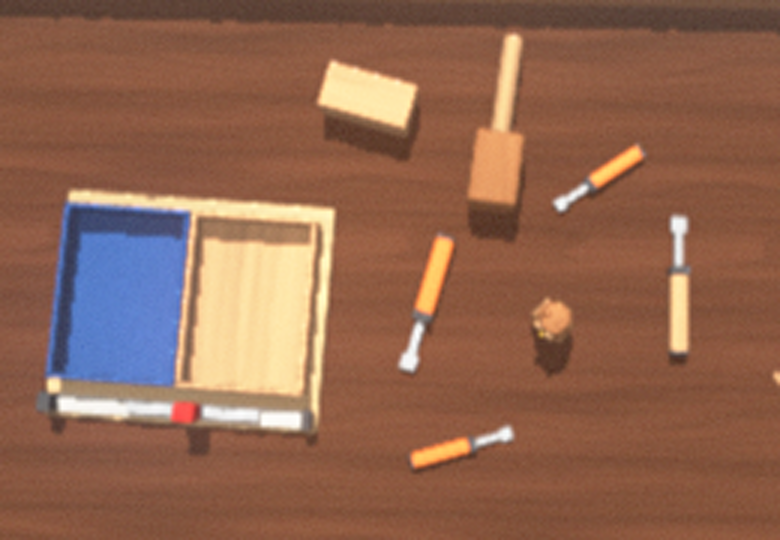

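The crop shows gouge_b's butt at (446,236) and tip at (408,368). Gouge_a's butt is at (678,355) and its tip at (679,218). The owl's head is at (553,316) and the lock grip's top at (186,411).

```bash
python3 - <<'E'
from h import *
c=lambda u,v,z: px("top1",(u+.5)/3-.5+95,(v+.5)/3-.5+105,z)
for n,a,b in (("b",(446,236),(408,368)),("a",(678,355),(679,218)),("o2",(643,150),(558,207)),("o3",(411,462),(513,434))):
    A=c(*a,.015);B=c(*b,.008);d=(B-A)[:2];L=np.linalg.norm(d);print(n,"butt",A.round(3),"tip",B.round(3),"L",L.round(3),"yaw",np.degrees(np.arctan2(d[1],d[0])).round(1),"grip",(A[:2]+d/L*.065).round(4))
print("owl",c(553,316,.065).round(3)); print("lock",c(186,411,.069).round(4))
for n,u,v,z in (("blueTL",68,204,.057),("blueBL",48,380,.057),("boardTR",335,208,.012),("boardBR",317,432,.012),("boardTL",68,191,.012),("barL",45,402,.03),("barR",308,420,.03),("divT",190,212,.057),("divB",178,386,.057)): print(n,c(u,v,z).round(3))
E
```

```text
b butt [ 0.623 -0.084  0.015] tip [ 0.46  -0.041  0.008] L 0.168 yaw 165.2 grip [ 0.5601 -0.0675]
a butt [ 0.482 -0.37   0.015] tip [ 0.652 -0.373  0.008] L 0.17 yaw -0.9 grip [ 0.5473 -0.3711]
o2 butt [ 0.736 -0.327  0.015] tip [ 0.663 -0.222  0.008] L 0.127 yaw 124.9 grip [ 0.6986 -0.2733]
o3 butt [ 0.347 -0.048  0.015] tip [ 0.383 -0.171  0.008] L 0.128 yaw -73.9 grip [ 0.3655 -0.1105]
owl [ 0.524 -0.213  0.065]
lock [0.4047 0.2112 0.069 ]
blueTL [0.646 0.366 0.057]
blueBL [0.437 0.377 0.057]
boardTR [0.655 0.054 0.012]
boardBR [0.381 0.067 0.012]
boardTL [0.67  0.384 0.012]
barL [0.411 0.39  0.03 ]
barR [0.396 0.075 0.03 ]
divT [0.64  0.221 0.057]
divB [0.433 0.225 0.057]
```

gouge_b is the orange one at (355,310), which measures 168 mm; the other two orange ones measure about 128 mm. I'll move above gouge_a.

Call:
carry_out --pt "0 0 -18 35.6 25 0 1" --pt "0 0 -18 35.6 25 0 1" --pt "0 0 -18 35.6 25 0 1" --pt "0 0 -18 35.6 25 0 1" --pt "0 0 -18 35.6 25 0 1" --pt "0 0 -18 35.6 25 0 1" --pt "0 0 -18 35.6 25 0 1" --pt "0 0 -18 35.6 25 0 1" --pt "0 0 -18 35.6 25 0 1" --pt "0 0 -18 35.6 25 0 1" --pt "0 0 -18 35.6 25 -3 1" --pt "0 0 -18 35.6 25 -3 1" --squeeze 25

```text
time: 1.3
position: [0.5448, -0.3701, 0.188]
tool_rot: [-3.138, 0.024, 0.011]
ft_force: [0.4, -0.2, -0.9]
grip_width: 0.999
grip_force: 0.0
```

```bash
python3 - <<'E'
from h import *
snap("wrist","w1",None,1.5)
for n,P in (("grip a",(.5473,-.3711,.02)),("butt",(.482,-.370,.02)),("tip",(.652,-.373,.01))): print(n,proj("w1",P)*1.5)
E
```

```text
grip a [388.98625271 246.88894925]
butt [388.5682925  338.41171703]
tip [389.89901571  75.92636184]
```

View pics/w1.png

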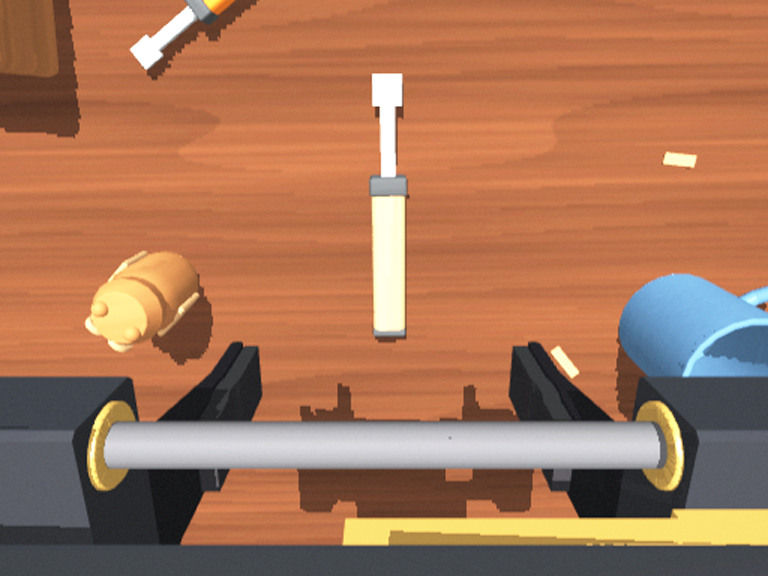

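The wrist view shows gouge_a's butt at (389,337) and its tip at (387,75), which match the predictions. I'll descend.

Call:
carry_out --pt "0 0 0 0.2 0 -5 1" --pt "0 0 0 0.2 0 -10 1" --pt "0 0 0 0.2 0 -15 1" --pt "0 0 0 0.2 0 -18 1" --pt "0 0 0 0.2 0 -18 1" --pt "0 0 0 0.2 0 -18 1"

```text
time: 1.95
position: [0.5497, -0.3722, 0.0139]
tool_rot: [3.141, -0.026, 0.001]
ft_force: [0.8, -0.8, -0.2]
grip_width: 0.996
grip_force: 0.0
```

Call:
carry_out --pt "0 0 0 0 0 -1 1" --pt "0 0 0 0 0 -1 0" --pt "0 0 0 0 0 -1 0" --pt "0 0 0 0 0 -1 0" --pt "0 0 0 0 0 -1 0" --pt "0 0 0 0 0 -1 0" --pt "0 0 0 0 0 -1 0" --pt "0 0 0 0 0 -1 0" --pt "0 0 0 0 0 -1 0"

```text
time: 2.85
position: [0.5493, -0.3712, 0.0025]
tool_rot: [-3.141, 0.024, 0.0]
ft_force: [0.3, -0.2, -0.2]
grip_width: 0.357
grip_force: 0.0
```

Call:
carry_out --pt "0 0 0 0 0 0 0" --pt "0 0 0 0 0 0 0" --pt "0 0 0 0 0 0 0" --pt "0 0 0 0 0 0 0" --pt "0 0 0 0 0 0 0" --pt "0 0 0 0 0 2 0" --pt "0 0 0 0 0 6 0" --pt "0 0 0 0 0 11 0" --pt "0 0 0 0 0 16 0" --pt "0 0 0 0 0 18 0" --pt "0 0 0 0 0 18 0"

```text
time: 3.95
position: [0.5515, -0.3724, 0.1876]
tool_rot: [3.137, -0.024, 0.011]
ft_force: [1.4, -0.4, 0.2]
grip_width: 0.251
grip_force: 25.0
```

Call:
carry_out --pt "0 0 -2 -2.7 5 0 0" --pt "0 0 -2 -2.7 10 0 0" --pt "0 0 -2 -2.7 15 0 0" --pt "0 0 -2 -2.7 20 0 0" --pt "0 0 -2 -2.7 25 0 0" --pt "0 0 -2 -2.7 30 0 0" --pt "0 0 -2 -2.7 35 0 0" --pt "0 0 -2 -2.7 40 0 0" --pt "0 0 -2 -2.7 45 0 0" --pt "0 0 -2 -2.7 50 0 0" --pt "0 0 -2 -2.7 53 0 0" --pt "0 0 -2 -2.7 53 0 0"

```text
time: 5.15
position: [0.5197, 0.166, 0.1811]
tool_rot: [-3.138, 0.062, 0.005]
ft_force: [-1.0, 0.3, -1.2]
grip_width: 0.249
grip_force: 25.0
```

```bash
python3 - <<'E'
from h import *
snap("wrist","w2",None,1.5)
C=np.array([.5255,.2255]);a=np.radians(-2.7);M=np.array([[np.cos(a),-np.sin(a)],[np.sin(a),np.cos(a)]])
for n,x,y,z in (("blue far-left rim",.117,.151,.057),("blue near-left",-.093,.151,.057),("div far",.117,0,.057),("div near",-.093,0,.057),("box far right",.117,-.151,.057),("box near right",-.093,-.151,.057)):
    print(n,(proj("w2",[*(C+M@[x,y]),z])*1.5).round())
E
```

```text
blue far-left rim [-28.  39.]
blue near-left [ 51. 405.]
div far [271.  42.]
div near [291. 407.]
box far right [571.  44.]
box near right [531. 409.]
```

View pics/w2.png

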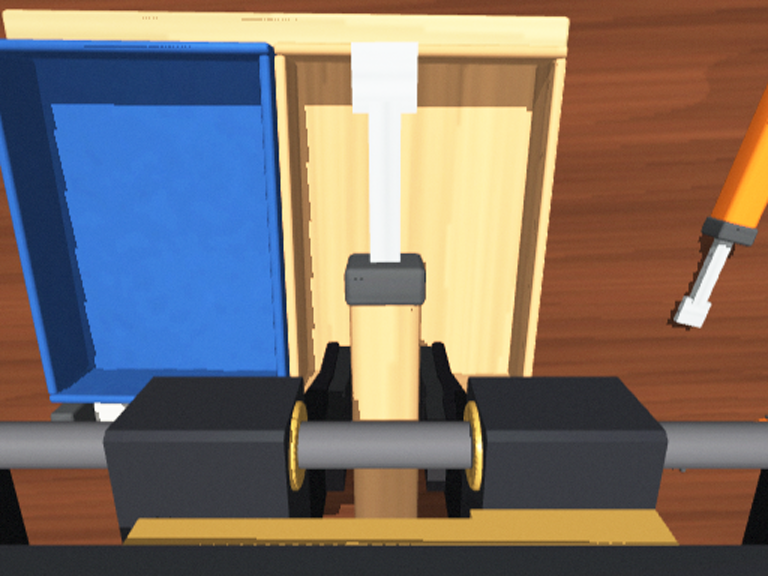

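The wrist view shows the blue tray's near-left corner at (52,398) and the divider's far end at (275,45). Both are within a few mm of the model. I'll re-check the pose after settling.

```bash
python3 - <<'E'
from h import *
for i in range(2):
    s=ctrl.get_state(); print(s["position"].round(4),s["qd"].round(3)); ctrl.get_image("top")
E
```

```text
[0.5204 0.162  0.1808] [ 0.045 -0.011  0.064  0.009  0.024  0.013  0.012]
[0.5211 0.1593 0.1808] [ 0.033 -0.011  0.041 -0.001  0.008  0.005  0.001]
```

Call:
carry_out --pt "0 0 0 0.2 5 0 0" --pt "0 0 0 0.2 10 0 0" --pt "0 0 0 0.2 14 0 0" --pt "0 0 0 0.2 17.7 0 0" --pt "0 0 0 0.2 17.7 -2 0" --pt "0 0 0 0.2 17.7 -6 0" --pt "0 0 0 0.2 17.7 -10 0" --pt "0 0 0 0.2 17.7 -13 0" --pt "0 0 0 0.2 17.7 -14.5 0" --pt "0 0 0 0.2 17.7 -15.3 0" --pt "0 0 0 0.2 17.7 -15.8 0" --pt "0 0 0 0.2 17.7 -16.1 0"

```text
time: 6.5
position: [0.5254, 0.336, 0.0226]
tool_rot: [-3.14, 0.08, -0.003]
ft_force: [-0.5, -0.6, 0.1]
grip_width: 0.25
grip_force: 25.0
```

Call:
carry_out --pt "0 0 0 0 0 0 0" --pt "0 0 0 0 0 0 0"

```text
time: 6.7
position: [0.525, 0.3362, 0.0227]
tool_rot: [-3.14, 0.079, -0.003]
ft_force: [0.1, -0.1, -1.0]
grip_width: 0.252
grip_force: 25.0
```

Call:
carry_out --pt "0 0 0 0 0 -0.2 0" --pt "0 0 0 0 0 -0.2 0" --pt "0 0 0 0 0 -0.2 0.36" --pt "0 0 0 0 0 -0.2 0.36" --pt "0 0 0 0 0 -0.2 0.36" --pt "0 0 0 0 0 -0.2 0.36" --pt "0 0 0 0 0 1 0.36" --pt "0 0 0 0 0 4 0.36" --pt "0 0 0 0 0 8 0.36" --pt "0 0 0 0 0 12 0.36" --pt "0 0 0 0 0 14 0.5" --pt "0 0 0 0 0 14 0.5"

```text
time: 7.9
position: [0.5262, 0.3376, 0.1666]
tool_rot: [-3.137, 0.078, -0.011]
ft_force: [-0.8, 0.1, -0.7]
grip_width: 0.455
grip_force: 0.0
```

Call:
carry_out --pt "0 0 -3 0.5 -5 0 0.7" --pt "0 0 -6 1 -10 0 0.7" --pt "0 0 -9 1.5 -15 0 0.7" --pt "0 0 -12 2 -20 0 0.7" --pt "0 0 -12 2.5 -25 0 0.7" --pt "0 0 -12 3 -30 0 0.7" --pt "0 0 -12 3.5 -35 0 0.7" --pt "0 0 -12 3.5 -39 0 0.7" --pt "0 0 -12 3.5 -40.4 0 0.7" --pt "0 0 -12 3.5 -40.4 -4 0.7" --pt "0 0 -12 3.5 -40.4 -8 0.7" --pt "0 0 -12 3.5 -40.4 -8 0.7"

```text
time: 9.1
position: [0.554, -0.0673, 0.0758]
tool_rot: [-3.114, 0.406, 0.019]
ft_force: [-1.7, 1.0, -0.2]
grip_width: 0.703
grip_force: 0.0
```

Call:
carry_out --pt "0 0 0 0 0 -3 0.7" --pt "0 0 0 0 0 -6 0.7" --pt "0 0 0 0 0 -7.2 0.7" --pt "0 0 0 0 0 -7.2 0.7"

```text
time: 9.5
position: [0.5584, -0.0676, 0.009]
tool_rot: [-3.115, 0.406, 0.004]
ft_force: [-0.9, -0.4, 0.2]
grip_width: 0.701
grip_force: 0.0
```

Call:
carry_out --pt "0 0 0 0 0 -0.6 0.7" --pt "0 0 0 0 0 -0.6 0" --pt "0 0 0 0 0 -0.6 0" --pt "0 0 0 0 0 -0.6 0" --pt "0 0 0 0 0 -0.6 0" --pt "0 0 0 0 0 -0.6 0" --pt "0 0 0 0 0 -0.6 0" --pt "0 0 0 0 0 -0.6 0" --pt "0 0 0 0 0 -0.6 0" --pt "0 0 0 0 0 -0.6 0" --pt "0 0 0 0 0 -0.6 0" --pt "0 0 0 0 0 -0.6 0"

```text
time: 10.7
position: [0.5594, -0.0682, 0.0037]
tool_rot: [3.115, -0.407, 0.0]
ft_force: [-1.0, -0.1, 1.3]
grip_width: 0.25
grip_force: 24.9
```

Call:
carry_out --pt "0 0 0 0 0 0 0" --pt "0 0 0 0 0 2 0" --pt "0 0 0 0 0 6 0" --pt "0 0 0 0 0 10 0" --pt "0 0 0 0 0 14 0" --pt "0 0 0 0 0 16 0" --pt "0 0 0 0 0 16 0" --pt "0 0 0 0 0 16 0"

```text
time: 11.5
position: [0.5589, -0.0683, 0.1628]
tool_rot: [3.115, -0.407, -0.001]
ft_force: [0.8, 0.7, -1.3]
grip_width: 0.255
grip_force: 24.9
```

Call:
carry_out --pt "0 0 6 0 5 0 0" --pt "0 0 12 0 10 0 0" --pt "0 0 12 0 15 0 0" --pt "0 0 12 0 20 0 0" --pt "0 0 12 0 25 0 0" --pt "0 0 12 0 30 0 0" --pt "0 0 12 0 32 0 0" --pt "0 0 12 0 33.2 0 0" --pt "0 0 12 0 33.2 0 0" --pt "0 0 12 0 33.2 -4 0" --pt "0 0 12 0 33.2 -8 0" --pt "0 0 12 0 33.2 -10 0"

```text
time: 12.7
position: [0.5579, 0.2589, 0.0591]
tool_rot: [3.136, -0.085, -0.008]
ft_force: [0.1, -0.2, -0.5]
grip_width: 0.249
grip_force: 24.9
```

Call:
carry_out --pt "0 0 0 0 0 -2 0" --pt "0 0 0 0 0 -3 0" --pt "0 0 0 0 0 -3.7 0" --pt "0 0 0 0 0 -3.9 0" --pt "0 0 0 0 0 -3.9 0"

```text
time: 13.2
position: [0.5598, 0.2635, 0.0251]
tool_rot: [-3.141, 0.08, -0.001]
ft_force: [-0.0, -0.0, -0.1]
grip_width: 0.253
grip_force: 24.9
```

Call:
carry_out --pt "0 0 0 0 0 -0.3 0" --pt "0 0 0 0 0 -0.3 0" --pt "0 0 0 0 0 -0.3 0.38" --pt "0 0 0 0 0 -0.3 0.38" --pt "0 0 0 0 0 -0.3 0.38" --pt "0 0 0 0 0 -0.3 0.38" --pt "0 0 0 0 0 1 0.38" --pt "0 0 0 0 0 4 0.38" --pt "0 0 0 0 0 8 0.38" --pt "0 0 0 0 0 12 0.38" --pt "0 0 0 0 0 16 0.8" --pt "0 0 0 0 0 16 0.8"

```text
time: 14.4
position: [0.5624, 0.2662, 0.1925]
tool_rot: [-3.136, 0.078, -0.017]
ft_force: [-0.0, 0.9, 0.4]
grip_width: 0.486
grip_force: 0.0
```

Call:
carry_out --pt "0 0 0 -0.5 -5 0 1" --pt "0 0 0 -1 -10 0 1" --pt "0 0 0 -1.5 -15 0 1" --pt "0 0 0 -2 -20 0 1" --pt "0 0 0 -3 -25 0 1" --pt "0 0 0 -4 -30 0 1" --pt "0 0 0 -5 -35 0 1" --pt "0 0 0 -6 -39 0 1" --pt "0 0 0 -7.5 -42 0 1" --pt "0 0 0 -8.5 -42 0 1" --pt "0 0 0 -8.5 -42 0 1" --pt "0 0 0 -8.5 -42 0 1"

```text
time: 15.6
position: [0.4749, -0.1548, 0.185]
tool_rot: [-3.141, 0.076, -0.002]
ft_force: [0.3, 0.1, 0.0]
grip_width: 1.001
grip_force: 0.0
```

```bash
python3 - <<'E'
from h import *
ctrl.get_image("top");ctrl.get_image("top")
snap("wrist","w3",None,1.5); snap("top","top2",(95,145,255,265),5)
print(ctrl.get_state()["position"])
for z in (0,.03,.078): print(z,proj("w3",[.524,-.213,z])*1.5)
E
```

```text
[ 0.475044   -0.15488761  0.18466945]
0 [471.96199958 170.05941768]
0.03 [479.98083793 174.92725302]
0.078 [496.39508316 184.89151961]
```

View pics/w3.png

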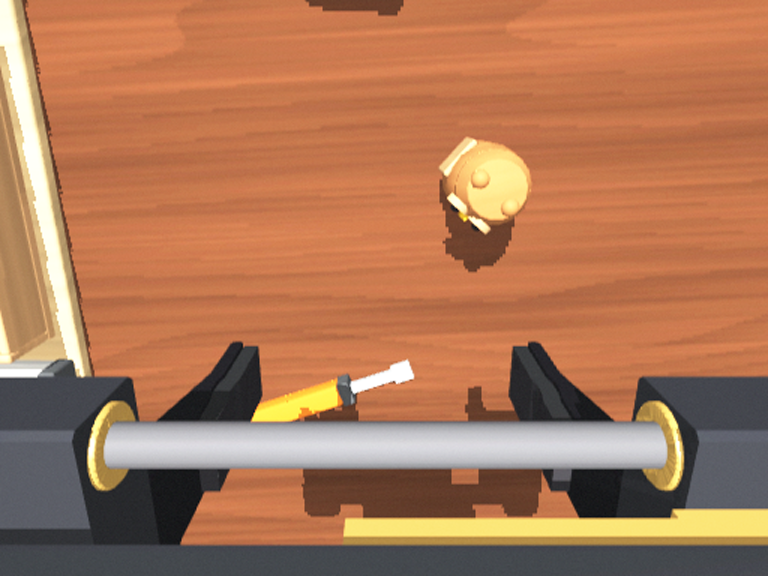

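View pics/top2.png

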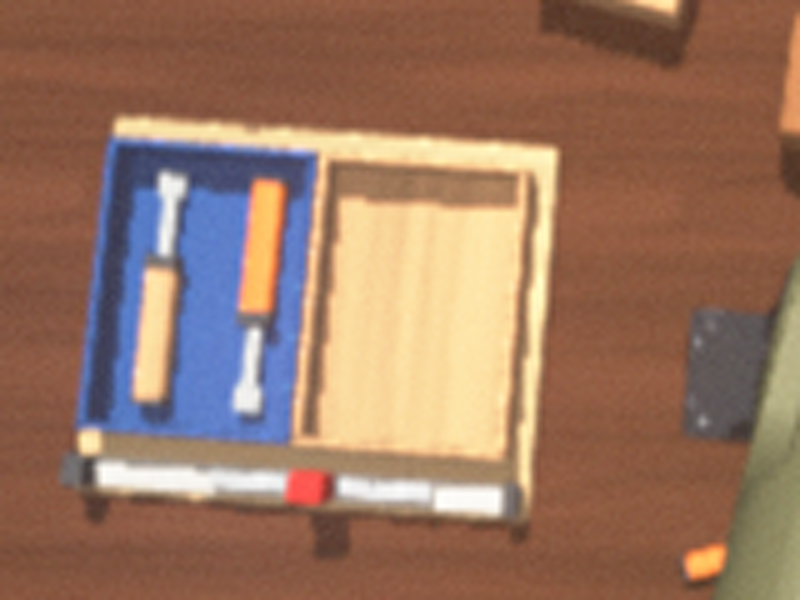

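The wrist view puts the owl's head at (492,184), as predicted, and the top view shows both gouges flat in the blue tray. I'll grasp the owl.

Call:
carry_out --pt "0 0 0 2.5 -3 0 1" --pt "0 0 0 4.9 -5.8 0 1" --pt "0 0 0 4.9 -5.8 0 1" --pt "0 0 0 4.9 -5.8 0 1" --pt "0 0 0 4.9 -5.8 -4 1" --pt "0 0 0 4.9 -5.8 -8 1" --pt "0 0 0 4.9 -5.8 -12 1" --pt "0 0 0 4.9 -5.8 -15 1" --pt "0 0 0 4.9 -5.8 -16.8 1" --pt "0 0 0 4.9 -5.8 -16.8 1" --pt "0 0 0 4.9 -5.8 -16.8 0.7" --pt "0 0 0 4.9 -5.8 -16.8 0.7"

```text
time: 17.0
position: [0.5246, -0.2141, 0.0184]
tool_rot: [3.14, -0.078, 0.004]
ft_force: [-1.0, 0.5, 0.9]
grip_width: 0.893
grip_force: 0.0
```

Call:
carry_out --pt "0 0 0 0 0 0 0.3" --pt "0 0 0 0 0 0 0.3" --pt "0 0 0 0 0 0 0.3" --pt "0 0 0 0 0 0 0.3" --pt "0 0 0 0 0 0 0.3" --pt "0 0 0 0 0 0 0.3" --pt "0 0 0 0 0 0 0.3" --pt "0 0 0 0 0 0 0.3" --squeeze 20

```text
time: 17.8
position: [0.5235, -0.2145, 0.0169]
tool_rot: [3.14, -0.079, 0.0]
ft_force: [-1.0, 0.3, 4.0]
grip_width: 0.524
grip_force: 20.0
```

Call:
carry_out --pt "0 0 0 0 0 1 0.3" --pt "0 0 0 0 0 4 0.3" --pt "0 0 0 0 0 8 0.3" --pt "0 0 0 0 0 12 0.3" --pt "0 0 0 0 0 15 0.3" --pt "0 0 0 0 2 15 0.3" --pt "0 0 0 0 6 15 0.3" --pt "0 0 0 0.3 10 15 0.3" --pt "0 0 0 0.5 14 15 0.3" --pt "0 0 0 0.7 18 15 0.3" --pt "0 0 0 0.8 22 15 0.3" --pt "0 0 0 1 26 15 0.3"

```text
time: 19.0
position: [0.5327, 0.0477, 0.1667]
tool_rot: [3.141, -0.078, -0.001]
ft_force: [1.2, -0.8, -1.6]
grip_width: 0.524
grip_force: 20.0
```

Call:
carry_out --pt "0 0 0 0 4 0 0.3" --pt "0 0 0 0 7.5 0 0.3" --pt "0 0 0 0 9.5 0 0.3" --pt "0 0 0 0 10.3 0 0.3" --pt "0 0 0 0 10.3 0 0.3" --pt "0 0 0 0 10.3 -3 0.3" --pt "0 0 0 0 10.3 -6 0.3" --pt "0 0 0 0 10.3 -9 0.3" --pt "0 0 0 0 10.3 -11 0.3" --pt "0 0 0 0 10.3 -12 0.3" --pt "0 0 0 0 10.3 -12.7 0.3" --pt "0 0 0 0 10.3 -12.9 0.3"

```text
time: 20.2
position: [0.5336, 0.1479, 0.0375]
tool_rot: [3.14, -0.081, -0.0]
ft_force: [-0.4, -0.4, -1.1]
grip_width: 0.522
grip_force: 20.0
```

Call:
carry_out --pt "0 0 0 0 0 0 0.3" --pt "0 0 0 0 0 0 0.3"

```text
time: 20.4
position: [0.5342, 0.1489, 0.0386]
tool_rot: [-3.14, 0.079, -0.003]
ft_force: [0.7, -0.6, -1.4]
grip_width: 0.523
grip_force: 20.0
```

Call:
carry_out --pt "0 0 0 0 0 -0.15 0.3" --pt "0 0 0 0 0 -0.3 0.3" --pt "0 0 0 0 0 -0.3 0.3"

```text
time: 20.7
position: [0.5337, 0.1489, 0.0349]
tool_rot: [-3.141, 0.079, -0.001]
ft_force: [0.3, 0.4, -0.5]
grip_width: 0.519
grip_force: 20.0
```

Call:
carry_out --pt "0 0 0 0 0 0 0.75" --pt "0 0 0 0 0 0 0.75" --pt "0 0 0 0 0 0 0.75" --pt "0 0 0 0 0 0 0.75" --pt "0 0 0 0 0 1 0.75" --pt "0 0 0 0 0 4 0.75" --pt "0 0 0 0 0 8 0.75" --pt "0 0 0 0 0 12 0.75" --pt "0 0 0 0 0 14 0.4" --pt "0 0 0 0 0 14 0" --pt "0 0 0 0 0 14 0"

```text
time: 21.8
position: [0.5333, 0.1487, 0.175]
tool_rot: [3.14, -0.079, 0.001]
ft_force: [-0.0, -0.2, 0.2]
grip_width: 0.564
grip_force: 0.0
```

```bash
python3 - <<'E'
from h import *
print(px("top2",(309+.5)/5-.5+95,(486+.5)/5-.5+145,.069).round(4), ctrl.get_state()["position"])
snap("scene","sc2",(300,130,450,240),5)
E
```

```text
[0.4042 0.2121 0.069 ] [0.53333253 0.14872038 0.17496463]
```

View pics/sc2.png

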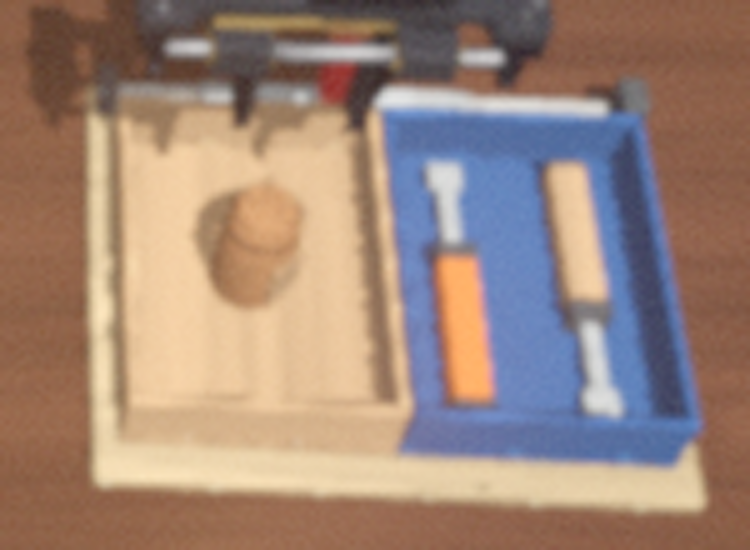

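The scene view shows the owl upright in the show box at (260,245) and both gouges flat in the tray. Now for the lock.

Call:
carry_out --pt "0 0 0 -4 2 0 0.6" --pt "0 0 0 -8 4 0 0.6" --pt "0 0 0 -11 6 0 0.6" --pt "0 0 0 -12.9 6.3 0 0.6" --pt "0 0 0 -12.9 6.3 0 0.6" --pt "0 0 0 -12.9 6.3 -4 0.6" --pt "0 0 0 -12.9 6.3 -8 0.6" --pt "0 0 0 -12.9 6.3 -8 0.6"

```text
time: 22.65
position: [0.4004, 0.2091, 0.0894]
tool_rot: [3.137, -0.08, -0.017]
ft_force: [-0.1, -0.8, -0.1]
grip_width: 0.604
grip_force: 0.0
```

Call:
carry_out --pt "0 0 0 0 0 -2 0.6" --pt "0 0 0 0 0 -4 0.6" --pt "0 0 0 0 0 -5 0.6" --pt "0 0 0 0 0 -5 0.6" --pt "0 0 0 0 0 -5 0.25" --pt "0 0 0 0 0 -5 0.25" --pt "0 0 0 0 0 -5 0.25" --pt "0 0 0 0 0 -5 0.25" --pt "0 0 0 0 0 -5 0.25" --pt "0 0 0 0 0 -5 0.25" --pt "0 0 0 0 0 -5 0.25" --squeeze 10

```text
time: 23.75
position: [0.405, 0.2126, 0.0453]
tool_rot: [-3.14, 0.079, -0.002]
ft_force: [-0.1, 1.9, 6.3]
grip_width: 0.295
grip_force: 10.0
```

Call:
carry_out --pt "0 0 0 0 1 0 0.25" --pt "0 0 0 0.1 2.5 0 0.25" --pt "0 0 0 0.2 4 0 0.25" --pt "0 0 0 0.25 5.5 0 0.25" --pt "0 0 0 0.3 7 0 0.25" --pt "0 0 0 0.35 8 0 0.25" --pt "0 0 0 0.4 8.6 0 0.25" --pt "0 0 0 0.4 8.9 0 0.25" --pt "0 0 0 0.4 9 0 0.25" --pt "0 0 0 0.4 9 0 0.25"

```text
time: 24.75
position: [0.4092, 0.2911, 0.0438]
tool_rot: [3.122, -0.085, -0.004]
ft_force: [-1.3, -19.6, 14.9]
grip_width: 0.625
grip_force: 9.9
```

Call:
carry_out --pt "0 0 0 0 0.2 0 0.25" --pt "0 0 0 0 0.3 0 0.25" --pt "0 0 0 0 0.3 0 0.25"

```text
time: 25.05
position: [0.4094, 0.2938, 0.0437]
tool_rot: [3.122, -0.085, -0.004]
ft_force: [-0.5, -20.4, 14.1]
grip_width: 0.693
grip_force: 9.9
```

The fingers are being spread, so something is resisting. I'll look before pushing on.

```bash
python3 - <<'E'
from h import *
snap("scene","sc3",(320,90,450,180),6)
s=ctrl.get_state();print(s["position"],s["tool_rot"],s["ft_force"],s["torque"])
E
```

```text
[0.40937394 0.29374927 0.0436796 ] [ 3.12161395 -0.0851796  -0.00366618] [ -1.48995923 -19.9487095   14.93854462] [-4.71278137  0.22386806  0.07766678]
```

View pics/sc3.png

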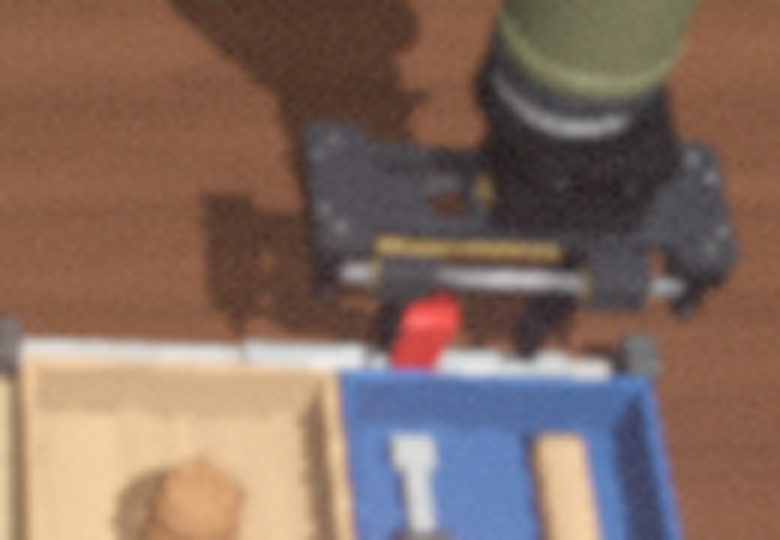

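```bash
python3 - <<'E'
from h import *
f=lambda u,v,z: px("sc3",(u+.5)/6-.5+320,(v+.5)/6-.5+90,z).round(4)
C=np.array([.5255,.2255]);a=np.radians(-2.7);M=np.array([[np.cos(a),-np.sin(a)],[np.sin(a),np.cos(a)]])
for u,v,z in ((433,312,.069),(415,365,.035)): p=f(u,v,z); print(p,"carrier",M.T@(p[:2]-C))
print("start",M.T@(np.array([.4045,.2115])-C))
E
```

```text
[0.4066 0.2777 0.069 ] carrier [-0.12122696  0.04654109]
[0.4124 0.2762 0.035 ] carrier [-0.11536274  0.04531598]
start [-0.12020618 -0.01968434]
```

The lock has moved about 65 mm, to carrier y of about +0.045, and it resists 20 N there. That is either the end stop or a jam. I'll let go and push again with shut fingers to find out.

Call:
carry_out --pt "0 0 0 0 -0.6 0 0.75" --pt "0 0 0 0 -1.2 0 0.8" --pt "0 0 0 0 -1.8 0 0.8" --pt "0 0 0 0 -2 0 0.8" --pt "0 0 0 0 -2 3 0.8" --pt "0 0 0 0 -2 6 0.6" --pt "0 0 0 0 -4.5 6 0" --pt "0 0 0 0 -7 6 0" --pt "0 0 0 0 -7 6 0" --pt "0 0 0 0 -7 6 0" --pt "0 0 0 0 -7 6 0" --pt "0 0 0 0 -7 6 0"

```text
time: 26.3
position: [0.408, 0.236, 0.1046]
tool_rot: [-3.14, 0.076, 0.001]
ft_force: [0.3, 0.2, -0.1]
grip_width: 0.245
grip_force: 0.0
```

```bash
python3 - <<'E'
from h import *
snap("top","top3",(95,215,225,275),6)
s=ctrl.get_state();print(s["position"],s["grip_width"],s["ft_force"])
E
```

```text
[0.4080437  0.23582559 0.10451312] 0.19827433287851115 [ 0.51261682  0.13424221 -0.1577195 ]
```

View pics/top3.png

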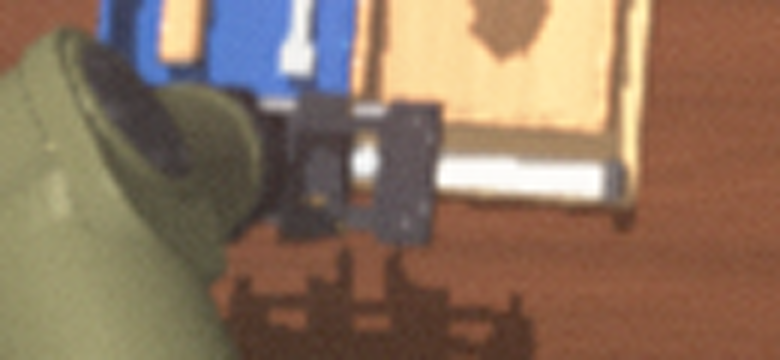

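Call:
carry_out --pt "0 0 0 0 0 0 0" --pt "0 0 0 0 0 -3 0" --pt "0 0 0 0 0 -5.2 0" --pt "0 0 0 0 0 -5.2 0" --pt "0 0 0 0 0 -5.2 0" --pt "0 0 0 0 0.6 -5.2 0" --pt "0 0 0 0.1 1.2 -5.2 0" --pt "0 0 0 0.1 1.5 -5.2 0" --pt "0 0 0 0.1 1.5 -5.2 0"

```text
time: 27.25
position: [0.4096, 0.2508, 0.0532]
tool_rot: [-3.14, 0.077, -0.001]
ft_force: [0.1, 0.5, -0.5]
grip_width: 0.007
grip_force: 0.0
```

Call:
carry_out --pt "0 0 0 0 0.4 0 0" --pt "0 0 0 0 0.6 0 0" --pt "0 0 0 0 0.8 0 0" --pt "0 0 0 0 0.8 0 0" --pt "0 0 0 0 0.8 0 0"

```text
time: 27.75
position: [0.4094, 0.2548, 0.0525]
tool_rot: [3.135, -0.081, -0.002]
ft_force: [-0.6, -7.5, 5.6]
grip_width: 0.008
grip_force: 3.8
```

Call:
carry_out --pt "0 0 0 0 0.4 0 0" --pt "0 0 0 0 0.8 0 0" --pt "0 0 0 0 0.8 0 0" --pt "0 0 0 0 0.8 0 0"

```text
time: 28.15
position: [0.4094, 0.2549, 0.0525]
tool_rot: [3.122, -0.086, -0.006]
ft_force: [-4.8, -25.7, 21.1]
grip_width: 0.007
grip_force: 12.7
```

Call:
carry_out --pt "0 0 0 0 0.4 0 0" --pt "0 0 0 0 0.5 0 0" --pt "0 0 0 0 0.5 0 0" --pt "0 0 0 0 0.5 0 0"

```text
time: 28.55
position: [0.4094, 0.255, 0.0524]
tool_rot: [3.113, -0.089, -0.009]
ft_force: [-6.5, -35.4, 29.1]
grip_width: 0.006
grip_force: 18.1
```

The grip holds rigid at 35 N with no movement, so it is at its end stop. I'll back off, lift clear and measure the final position.

Call:
carry_out --pt "0 0 0 0 -1 0 0" --pt "0 0 0 0 -2 0 0" --pt "0 0 0 0 -3 0 0" --pt "0 0 0 0 -3 0 0" --pt "0 0 0 0 -3 5 0" --pt "0 0 0 0 -3 10 0" --pt "0 0 0 0 -3 13 0" --pt "0 0 0 4 -7 13 0" --pt "0 0 0 8 -11 13 0" --pt "0 0 0 8 -16 13 0" --pt "0 0 0 8 -21 13 0" --pt "0 0 0 8 -26 13 0"

```text
time: 29.75
position: [0.4897, 0.0199, 0.1825]
tool_rot: [-3.14, 0.076, -0.001]
ft_force: [0.9, -0.4, -0.1]
grip_width: 0.01
grip_force: 0.0
```

Call:
carry_out --pt "0 0 0 0 -5 0 0" --pt "0 0 0 0 -10 0 0" --pt "0 0 0 0 -15 0 0" --pt "0 0 0 0 -20 0 0" --pt "0 0 0 0 -20 0 0" --pt "0 0 0 0 -20 0 0" --pt "0 0 0 0 -20 0 0"

```text
time: 30.45
position: [0.4899, -0.1774, 0.1824]
tool_rot: [-3.14, 0.075, -0.0]
ft_force: [0.5, 1.1, 0.3]
grip_width: 0.01
grip_force: 0.0
```

```bash
python3 - <<'E'
from h import *
snap("top","top4")
C=np.array([.5255,.2255]);a=np.radians(-2.7);M=np.array([[np.cos(a),-np.sin(a)],[np.sin(a),np.cos(a)]])
for n in ("top1","top4"):
    p=np.load(f"pics/{n}.npz")["p"].astype(int)
    m=(p[...,0]>130)&(p[...,1]<70)&(p[...,2]<70); m[:,:100]=0;m[:200]=0;m[:,230:]=0;m[270:]=0
    v,u=np.nonzero(m); q=px(n,u.mean(),v.mean(),.065); print(n,len(u),q.round(4),"carrier",(M.T@(q[:2]-C)).round(4))
    print("row along rail z.035",[int(p[tuple(np.round(proj(n,[*(C+M@[-.124,y]),.033]))[::-1].astype(int))].sum()) for y in np.arange(.165,-.166,-.01)])
q=lambda n,t:[]
p1,p4=[np.load(f"pics/{n}.npz")["p"].astype(int) for n in ("top1","top4")]
d=(np.abs(p1-p4).sum(2)>120).astype(np.uint8)
k,l,st,ce=cv2.connectedComponentsWithStats(d)
print([(s[:5].tolist()) for s in st[1:] if s[4]>12])
E
```

```text
top1 7 [0.4026 0.2026 0.065 ] carrier [-0.1216 -0.0287]
row along rail z.035 [338, 334, 284, 745, 737, 738, 737, 737, 736, 736, 739, 691, 712, 691, 696, 681, 538, 423, 410, 304, 671, 700, 716, 733, 704, 687, 690, 754, 753, 749, 747, 742, 339, 462]
top4 11 [0.405  0.2633 0.065 ] carrier [-0.1222  0.0321]
row along rail z.035 [328, 326, 273, 740, 734, 668, 679, 702, 678, 682, 465, 423, 366, 341, 699, 678, 699, 716, 728, 690, 655, 740, 743, 745, 746, 746, 746, 749, 748, 745, 745, 735, 335, 457]
[[318, 176, 7, 19, 78], [121, 179, 12, 50, 323], [142, 181, 11, 47, 299], [233, 183, 13, 27, 165], [259, 195, 13, 28, 189], [272, 197, 23, 17, 186], [318, 196, 7, 27, 181], [170, 201, 17, 24, 254], [291, 204, 13, 30, 186], [228, 212, 8, 17, 75], [239, 215, 47, 131, 1734], [121, 238, 25, 7, 94], [152, 239, 11, 7, 66], [165, 244, 17, 3, 32], [253, 247, 13, 7, 42], [248, 251, 4, 5, 14], [397, 305, 115, 79, 2806], [430, 311, 15, 7, 25], [413, 317, 13, 6, 37], [233, 335, 6, 7, 37], [242, 341, 5, 8, 15], [222, 348, 22, 36, 420], [411, 357, 9, 6, 19], [213, 358, 4, 6, 16], [247, 359, 3, 5, 13], [195, 361, 14, 12, 83], [186, 364, 7, 8, 30], [372, 366, 41, 18, 441], [426, 369, 19, 15, 190], [263, 372, 12, 11, 29], [185, 374, 6, 7, 13]]
```

The lock went rigid after about 65 mm of travel, so either it started part-way along or something is blocking it. I have no picture views left. I'll re-grip it, move it back past where it started to see whether that wasn't the zero position, then drive it to the stop again.

Call:
carry_out --pt "0 0 0 0 5 0 0.3" --pt "0 0 0 0 10 0 0.6" --pt "0 0 0 0 15 0 0.6" --pt "0 0 0 0 20 0 0.6" --pt "0 0 0 0 25 0 0.6" --pt "0 0 0 0 30 0 0.6" --pt "0 0 0 -1 35 0 0.6" --pt "0 0 0 -3 40 0 0.6" --pt "0 0 0 -5 44 0 0.6" --pt "0 0 0 -8.1 45.6 0 0.6" --pt "0 0 0 -8.1 45.6 0 0.6" --pt "0 0 0 -8.1 45.6 -3 0.6"

```text
time: 31.7
position: [0.4092, 0.2804, 0.1559]
tool_rot: [-3.138, 0.07, -0.013]
ft_force: [1.7, -0.2, 0.1]
grip_width: 0.602
grip_force: 0.0
```

Call:
carry_out --pt "0 0 0 0 0 -2 0.6" --pt "0 0 0 0 0 -5 0.6" --pt "0 0 0 0 0 -8 0.6" --pt "0 0 0 0 0 -10 0.6" --pt "0 0 0 0 0 -10 0.6" --pt "0 0 0 0 0 -10 0.2" --pt "0 0 0 0 0 -10 0.2" --pt "0 0 0 0 0 -10 0.2" --pt "0 0 0 0 0 -10 0.2" --pt "0 0 0 0 0 -10 0.2" --pt "0 0 0 0 0 -10 0.2" --pt "0 0 0 0 0 -10 0.2" --squeeze 20

```text
time: 32.9
position: [0.4089, 0.2769, 0.0534]
tool_rot: [-3.141, 0.079, -0.002]
ft_force: [-1.7, -0.6, 6.1]
grip_width: 0.296
grip_force: 20.0
```

Call:
carry_out --pt "0 0 0 -0.1 -1.5 0 0.2" --pt "0 0 0 -0.15 -3 0 0.2" --pt "0 0 0 -0.2 -4.5 0 0.2" --pt "0 0 0 -0.3 -6 0 0.2" --pt "0 0 0 -0.35 -7 0 0.2" --pt "0 0 0 -0.35 -7.7 0 0.2" --pt "0 0 0 -0.4 -8 0 0.2" --pt "0 0 0 -0.4 -8 0 0.2"

```text
time: 33.7
position: [0.4048, 0.197, 0.0534]
tool_rot: [-3.14, 0.079, -0.002]
ft_force: [-2.2, -0.1, 6.6]
grip_width: 0.292
grip_force: 20.0
```

It slid freely past its start of 0.2126, to 0.197. So it began part-way along, and 0.277 is the true end stop. I'll drive it back.

Call:
carry_out --pt "0 0 0 0.1 1.5 0 0.2" --pt "0 0 0 0.2 3 0 0.2" --pt "0 0 0 0.3 4.5 0 0.2" --pt "0 0 0 0.3 6 0 0.2" --pt "0 0 0 0.4 7 0 0.2" --pt "0 0 0 0.4 7.6 0 0.2" --pt "0 0 0 0.4 8 0 0.2" --pt "0 0 0 0.4 8.4 0 0.2" --pt "0 0 0 0.4 8.7 0 0.2" --pt "0 0 0 0.4 8.7 0 0.2" --pt "0 0 0 0.4 8.7 0 0.2"

```text
time: 34.8
position: [0.4089, 0.277, 0.0532]
tool_rot: [3.128, -0.083, -0.002]
ft_force: [-2.9, -15.5, 19.0]
grip_width: 0.298
grip_force: 20.0
```

Call:
carry_out --pt "0 0 0 0 0 0 0.55" --pt "0 0 0 0 0 0 0.55" --pt "0 0 0 0 0 0 0.55" --pt "0 0 0 0 -0.7 0 0.55" --pt "0 0 0 0 -0.7 0 0.55" --pt "0 0 0 0 -0.7 3 0.55" --pt "0 0 0 0 -0.7 8 0.55" --pt "0 0 0 0 -0.7 13 0.55" --pt "0 0 0 5 -5 13 0.55" --pt "0 0 0 8 -10 13 0.55" --pt "0 0 0 8 -15 13 0.55" --pt "0 0 0 8 -20 13 0.55"

```text
time: 36.0
position: [0.488, 0.1025, 0.1825]
tool_rot: [-3.14, 0.078, -0.001]
ft_force: [1.1, 0.1, 0.3]
grip_width: 0.549
grip_force: 0.0
```

Call:
carry_out --pt "0 0 0 0 -5 0 0.5" --pt "0 0 0 0 -10 0 0.5" --pt "0 0 0 0 -15 0 0.5" --pt "0 0 0 0 -20 0 0.5" --pt "0 0 0 0 -25 0 0.5" --pt "0 0 0 0 -25 0 0.5" --pt "0 0 0 0 -25 0 0.5" --pt "0 0 0 0 -25 0 0.5"

```text
time: 36.8
position: [0.4873, -0.1442, 0.1824]
tool_rot: [-3.14, 0.076, 0.0]
ft_force: [-0.0, 0.6, 0.6]
grip_width: 0.5
grip_force: 0.0
```

```bash
python3 - <<'E'
from h import *
snap("top","top5")
p4,p5=[np.load(f"pics/{n}.npz")["p"].astype(float) for n in ("top4","top5")]
a,b=[cv2.GaussianBlur(p,(3,3),0)[165:255,105:210] for p in (p4,p5)]
print("carrier-area change since lock first at stop:",(np.abs(a-b).sum(2)>60).sum(), np.abs(a-b).sum(2).max())
s=ctrl.get_state(); print(s["position"],s["ft_force"],s["time"])
E
```

```text
carrier-area change since lock first at stop: 0 10.125
[ 0.48739293 -0.14393375  0.18251143] [-0.24276049 -0.4574569  -0.88850917] 36.85
```

The carrier area looks the same as when the lock was first at its stop, so I'll hand in.

```bash
python3 -c "
from bench import ctrl
print(ctrl.close_job())"
```

```text
the job is handed in; nothing more can be done
None
```

The job is handed in at about 37 s: both gouges lie flat in the blue tray, the owl stands upright in the show box, and the lock is at its end stop (it started part-way along, and I slid it back once to confirm that before driving it home).

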